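Empty a core tote into the reject bin and nest it with the others

TASK

The measured core pieces on the balance are finished with. Slide the reject bin's cover fully open, take the tote off the balance and tip all three cores out of it into the bin, then nest the empty tote, the same way round, fully down in the stack of two empty totes, and last slide the bin's cover fully shut. Leave the stack standing and the V-block and the dial gauge stand where they are.

Things in the scene. Friction and masses are not known exactly. Their poses are not given: they have to be found in the camera images.
- tote: The full tote: aluminium trough 160 mm long (x), 66 mm wide (y), 66 mm high (z), level on the balance's plate and holding the cores. Origin: centre of its underside. Its nose at -x is fully open (no wall, no lip); the other three sides are walled. Below its band the body tapers from 52 to 44 mm wide; floor 3 mm thick. Mass about 0.2 kg empty, 0.6 kg full.
- tote_grip (a point): Middle of the tote, 63 mm above its underside, between the two long walls. The top 26 mm of the walls (z 40 to 66 mm) is an upright band, 4 mm thick, 66 mm over the outside along y, stepped out from the body. The tote can be gripped from above across these 66 mm; fingertips kept within the band clear the next tote when nested.
- tote_nose (a point): Middle of the tote's open nose end at underside height: (-80, 0, 0) mm from its origin.
- stack_low: Lower of two empty totes nested on the bench, the same shape as tote; origin at the centre of its underside, on the bench; its open nose at its own -x.
- stack_top: Upper tote of the stack, nested in stack_low and so 26 mm higher, the same way round; origin at the centre of its underside. Another tote nested in it, nose to nose, has its origin 26 mm above this one, its band standing on this tote's rim; side play about 1.5 to 3 mm.
- stack_top_nose (a point): Middle of stack_top's open nose end at underside height: (-80, 0, 0) mm from its origin.
- core0_center (a point): Centre of a grey concrete core, a plain cylinder 34 mm in diameter and 60 mm long, about 0.13 kg, at first standing on end in the tote, nearest to the nose. The three cores stand in a row, 42 mm apart.
- core1_center (a point): Centre of the middle core, the same size.
- core2_center (a point): Centre of the core nearest to the tote's back wall, the same size.
- bin: Grey sheet-steel reject bin fixed to the bench, 230 mm (x) by 190 mm (y), 125 mm high, walls 6 mm, open at the top under a sliding cover. Origin: centre of its underside. Two guide rails (y +-101 mm, tops 131 mm above the bench) run along its sides and on to 305 mm along +x, with a post at each end.
- cover (a joint): Slide of the bin's flat steel cover along the bin's +x, away from the robot: 0 m = fully shut, 0.175 m = fully open. It stays where it is left; about 2 N moves it.
- cover_grip (a point): Grip point on the cover: 10 mm below the top of an upright black tab 14 mm thick (bin x), 50 mm wide (bin y) and 36 mm high above the cover, whose top face is 130 mm above the bench. With the cover shut it lies at (-85, 0, 154) mm from the bin's origin and moves with the cover. Its top is 166 mm above the bench.
- balance: White laboratory balance fixed to the bench, 310 mm (x) by 210 mm (y), with a 190 by 200 mm steel plate, top 80 mm above the bench. Origin: on the bench under the plate's centre; the low display lies to its -x.
- vblock: Bystander: steel V-block with a core lying in it, 60 by 150 mm, 75 mm high; origin at the centre of its underside.
- gauge: Bystander: dial gauge on a post with a black magnetic foot of 55 by 60 mm, 205 mm high; origin at the centre of the foot's underside.

How it is judged:
On the way, in this order (a step that is already met when the one before it is completed fails the run):
1. the bin's cover is slid fully open (beyond 155 mm of 175) (value of joint cover above 0.155 m), for 0.1 s.
2. all three cores are in the bin while the tote is still tipped (more than 0.35 rad) over it (x of core0_center in the frame of bin between -0.11 and 0.11 m and y of core0_center in the frame of bin between -0.09 and 0.09 m and z of core0_center in the frame of bin between 0 and 0.115 m and x of core1_center in the frame of bin between -0.11 and 0.11 m and y of core1_center in the frame of bin between -0.09 and 0.09 m and z of core1_center in the frame of bin between 0 and 0.115 m and x of core2_center in the frame of bin between -0.11 and 0.11 m and y of core2_center in the frame of bin between -0.09 and 0.09 m and z of core2_center in the frame of bin between 0 and 0.115 m and angle between tote's own z axis and vertical above 0.35 rad and horizontal distance between tote and bin below 0.2 m), for 0.1 s.
3. the empty tote is nested in the stack and let go (x of tote in the frame of stack_top between -0.01 and 0.01 m and y of tote in the frame of stack_top between -0.006 and 0.006 m and z of tote in the frame of stack_top between 0.02 and 0.03 m and distance between tote_nose and stack_top_nose below 0.035 m and angle between tote's own z axis and vertical below 0.08 rad and contact force between the fingers and tote below 0.1 N), for 0.2 s.
At the end, for the whole second after the job is handed in: All three cores lie in the bin, the cover is shut (within 8 mm), and the tote rests level in the top tote of the stack, nose to nose: within 10 mm lengthwise and 6 mm sideways, 20 to 30 mm above it; the two stack totes still stand level and nested on the bench within 60 mm of where they were (x of core0_center in the frame of bin between -0.11 and 0.11 m and y of core0_center in the frame of bin between -0.09 and 0.09 m and z of core0_center in the frame of bin between 0 and 0.115 m and x of core1_center in the frame of bin between -0.11 and 0.11 m and y of core1_center in the frame of bin between -0.09 and 0.09 m and z of core1_center in the frame of bin between 0 and 0.115 m and x of core2_center in the frame of bin between -0.11 and 0.11 m and y of core2_center in the frame of bin between -0.09 and 0.09 m and z of core2_center in the frame of bin between 0 and 0.115 m and x of tote in the frame of stack_top between -0.01 and 0.01 m and y of tote in the frame of stack_top between -0.006 and 0.006 m and z of tote in the frame of stack_top between 0.02 and 0.03 m and distance between tote_nose and stack_top_nose below 0.035 m and angle between each of tote, stack_low, stack_top's own z axis and vertical below 0.08 rad and height (world z) of stack_low below 0.006 m and distance between stack_low and stack_top below 0.033 m and distance of stack_low from where it was at the start of the episode below 0.06 m and value of joint cover below 0.008 m and linear speed of tote below 0.02 m/s); the robot touches nothing.
It fails at once if the V-block is pushed more than 30 mm or toppled (distance of vblock from where it was at the start of the episode above 0.03 m or angle between vblock's own z axis and vertical above 0.3 rad).
It fails at once if the dial gauge stand is pushed more than 30 mm or toppled (distance of gauge from where it was at the start of the episode above 0.03 m or angle between gauge's own z axis and vertical above 0.3 rad).
It also fails if it takes over 66 s, if anything falls off the work surface, if the arm or the gripper's body presses on something with over 40 N, if the wrist force passes 120 N, or if a joint passes its speed limit or range.

ROBOT

A 6-joint arm with a two-finger parallel gripper is mounted at the origin on the work surface. World frame = base frame: x ahead of the robot, y to its left, z up, the work surface at z = 0. Lengths are in m, angles in rad, forces in N, time in s.
With the tool pointing down it reaches from about 0.375 to 0.975 m from the base axis. Payload 3.8 kg.
Tool frame: the origin (TCP) lies midway between the tips of the shut fingers; the grasp point (between the pads) lies 19 mm behind it; z points along the fingers, y is the line along which they close (so a half turn about z gives the same grasp; the last joint's range is limited). The gripper opens to 85 mm and grips with 20 to 120 N. Pads are 22 mm wide; open, the fingers measure 114 mm over their backs; the gripper's body (76 mm by 85 mm) begins 54 mm behind the grasp point. The pads swing forward as they close: fully open they stand 13 mm farther back than shut.
Start: joints at [1.067, 0.264, 1.604, -0, 1.274, -0.037], TCP at [0.304, 0.603, 0.231] pointing down, gripper open.
Joint ranges: [-2.63, 2.63], [-0.94, 2.18], [0.31, 2.57], [-1.31, 4.45], [0, 2.66], [-2.55, 2.55]. Speed limits (rad/s): [2.57, 2.57, 3.14, 3.14, 3.14, 3.14].

INTERFACE

Orientations are given as a rotation vector (axis times angle).
In Python, from workcell import * gives the robot as it stands. The module is installed in compiled form; this text tells all that it offers.
- The arm moves only by the tool apply_moves, never from a script. Its arguments are lists of equal length, an entry for each row: "fingers": the opening, from 0 (shut) to 1 (fully open); "travel": the shift along the tool's x, y, z normalised to -1 to 1, where 1 is 0.05 m, a list of three; "rotation": the turn, a rotation vector about the tool's x, y, z normalised to -1 to 1, where 1 is 6 degrees, a list of three. In form: {"fingers": [fingers, ...], "travel": [[dx, dy, dz], ...], "rotation": [[ax, ay, az], ...]}. A call has 1 to 12 rows; each row shifts and turns the commanded pose from where the row before left it, along the tool's axes as they then stand; what a row does not reach is not made up. A row lasts 1/10 s, in which the tool goes at most 50 mm and 8.59 degrees, less where a joint would pass 70% of its speed; a pose out of reach is approached as far as the arm can. A call with a number of a shift or a turn outside -1 to 1 is refused whole. A call with a gripper value outside its range is refused whole. The fingers move at their own pace and stop on an object; "newtons" is the grip in N (left out, the last holds). Time passes only in rows, so rows that do not move let the fingers close. It gives the time, the measured TCP pose, the force, the opening and the grip force at its end, in the units of the state.
- read_state(): the state, without advancing time (a new reading comes with each control period).
- read_camera(name): name is "scene" or "top" or "wrist"; returns a dict with "image" (384x512x3 uint8, red, green, blue), "fx", "fy", "cx", "cy" (pixels), "extrinsics" (4x4, takes a point from world to camera coordinates). Camera axes: x right, y down, z forward; pixel columns grow to the right and rows downward; lengths in m; the calibration is good to about 2 mm. A picture is of the moment at which its call begins. There is no depth.
- finish_job(): hands the job in; it is judged then, once.
Trained networks look in the newest picture that a camera, given by its name, has taken for a name from the list of things; names that differ only in an ending like _2 or _b are one class to them, and where a whole thing is asked for, a point or a joint stands for the part that bears it (a point fixed in the world has none). Each returns a list of dicts, best first, with "p" (0 to 1); they miss things now and then, are a little off and sometimes report something else, mostly with a low value. They report only what shows in the picture. A call takes as long as a camera call.
- regions_of(camera, name): "mask" (384x512 bool, what is visible of it) and "bbox" ([left, top, width, height] in pixels, round what is visible of it).
- tip_of(camera, name): "location" ([column, row] in pixels: a listed point, or the origin of a listed thing).
The state is a dict: "time": time; "q": joint angles; "joint_vel": joint speeds; "joint_torque": joint torques, N m; "tool_pos": TCP position; "tcp_rot": TCP orientation; "wrist_force": force on the tool from outside, world axes, zero at the start; "torque": the same for the moment, N m; "width": opening from 0.0 (shut) to 1.0 (fully open); "grip_force": force on a finger pad.
Only numpy, scipy, OpenCV 4.12 (cv2) and the standard library are available. Lean on these libraries where they do the work, as an engineer would, in place of code of your own. Each camera call takes 0.05 s, during which the arm holds its last target. There are 200 camera calls.

## Working session

There is one attempt and no reset: what is moved stays moved. The work goes in short steps, Python scripts to look and compute and a tool call to move; the robot and the scene stay as the last step left them, time stands still between calls to the robot, and variables do not carry over. Pictures are saved under pics/ and viewed, at most 10 in all, crops included, and the job is handed in when it is done.

Besides the shell and the picture viewer there is one more tool, called after "Call:" as name(argument=value, ...) on one line, values as JSON. apply_moves: Moves the arm, as the interface text tells. Scaled input: -1 to 1 covers 0.05 m each way for a shift and 6 degrees each way for a turn. Its arguments: {"type":"object","properties":{"fingers":{"type":"array","items":{"type":"number"}},"travel":{"type":"array","items":{"type":"array","items":{"type":"number"}}},"rotation":{"type":"array","items":{"type":"array","items":{"type":"number"}}},"newtons":{"type":"number"}},"required":["fingers","travel","rotation"]}

```bash
mkdir -p pics; cat > h.py <<'E'
from workcell import *
import numpy as np, cv2
from scipy.spatial.transform import Rotation as R
def px2w(c,uv,z):
    T=c["extrinsics"]; Rm=T[:3,:3]; C=-Rm.T@T[:3,3]
    d=Rm.T@np.array([(uv[0]-c["cx"])/c["fx"],(uv[1]-c["cy"])/c["fy"],1])
    return C+d*(z-C[2])/d[2]
def w2px(c,p):
    q=c["extrinsics"]@np.append(p,1); return np.array([c["fx"]*q[0]/q[2]+c["cx"],c["fy"]*q[1]/q[2]+c["cy"]])
E
python3 - <<'E'
from h import *
s=read_state(); print(s["time"],s["tool_pos"],s["tcp_rot"],s["width"])
ims=[]
for cam in ["scene","top"]:
    c=read_camera(cam); ims.append(c["image"])
    E=c["extrinsics"]; print(cam,-E[:3,:3].T@E[:3,3],c["fx"])
    for n,z in [("tote",.08),("tote_grip",.143),("tote_nose",.08),("stack_low",0),("stack_top",.026),("stack_top_nose",.026),("bin",0),("cover_grip",.156),("core0_center",.113),("core1_center",.113),("core2_center",.113),("balance",0),("vblock",0),("gauge",0)]:
        for d in tip_of(cam,n)[:2]:
            print(n,round(d["p"],2),np.round(d["location"]),np.round(px2w(c,d["location"],z),3))
cv2.imwrite("pics/a.png",ims[0][:,:,::-1]);cv2.imwrite("pics/b.png",ims[1][:,:,::-1])
print(read_state()["time"])
E
```

```text
0.0 [0.30339774 0.6021192  0.22992986] [-0.72646152 -3.05578319  0.0034737 ] 1.0014573645609253
scene [1.57908788 0.4416148  0.84078627] 462.4023250659586
tote 0.69 [401. 213.] [0.454 0.391 0.08 ]
tote_grip 0.6 [403. 194.] [0.454 0.386 0.143]
tote_nose 0.68 [395. 197.] [0.379 0.36  0.08 ]
tote_nose 0.56 [389. 242.] [0.598 0.382 0.08 ]
stack_low 0.59 [179. 184.] [ 0.471 -0.332  0.   ]
stack_low 0.48 [142. 226.] [ 0.712 -0.31   0.   ]
stack_top 0.77 [177. 179.] [ 0.483 -0.33   0.026]
stack_top 0.35 [390. 241.] [0.522 0.381 0.026]
stack_top_nose 0.72 [333. 291.] [0.767 0.289 0.026]
stack_top_nose 0.59 [194. 167.] [ 0.39  -0.321  0.026]
bin 0.97 [247. 224.] [ 0.581 -0.027  0.   ]
cover_grip 0.49 [396. 193.] [0.479 0.368 0.156]
core0_center 0.5 [395. 194.] [0.419 0.361 0.113]
core1_center 0.51 [405. 203.] [0.45  0.396 0.113]
core2_center 0.58 [403. 213.] [0.499 0.397 0.113]
balance 0.7 [388. 242.] [0.493 0.375 0.   ]
balance 0.27 [196. 166.] [ 0.344 -0.341  0.   ]
vblock 0.84 [332. 288.] [0.734 0.279 0.   ]
top [ 0.38798944 -0.01318433  1.1902438 ] 429.09536200166065
tote 0.61 [102. 233.]
[... 236 characters left out ...]
23.] [ 0.475 -0.327  0.026]
stack_top_nose 0.6 [369. 252.] [ 0.398 -0.31   0.026]
stack_top_nose 0.27 [371. 224.] [ 0.472 -0.321  0.026]
bin 0.6 [260. 185.] [ 0.59  -0.023  0.   ]
bin 0.2 [371. 253.] [ 0.396 -0.321  0.   ]
cover_grip 0.63 [254. 206.] [ 0.513 -0.005  0.156]
core0_center 0.67 [107. 248.] [0.421 0.364 0.113]
core1_center 0.52 [ 97. 228.] [0.47  0.39  0.113]
core2_center 0.8 [ 95. 214.] [0.505 0.396 0.113]
core2_center 0.22 [ 99. 230.] [0.466 0.385 0.113]
balance 0.97 [118. 230.] [0.472 0.375 0.   ]
balance 0.23 [373. 222.] [ 0.479 -0.333  0.   ]
vblock 0.8 [152. 141.] [0.726 0.284 0.   ]
gauge 0.9 [360. 135.] [ 0.73  -0.312  0.   ]
gauge 0.22 [152. 140.] [0.727 0.285 0.   ]
1.5
```

View pics/a.png

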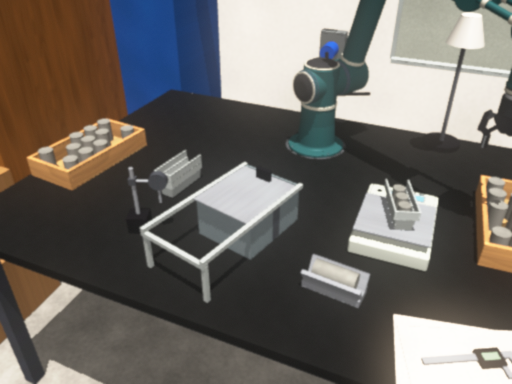

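View pics/b.png

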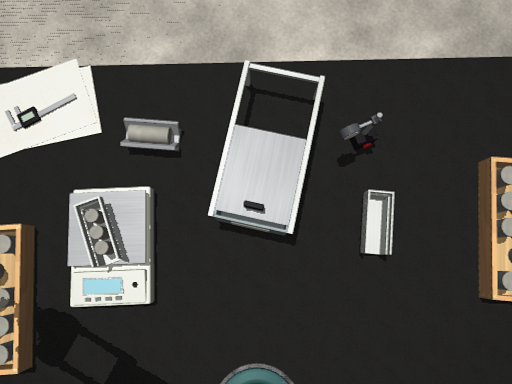

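The scene view shows the covered bin in the centre (tab about 264,173), the tote with its cores on the balance (402,205), and the stack (180,175) with the gauge beside it (138,200). The top view shows the tote at (102,232) with yaw to the left, the bin at (260,160), the tab at (254,206) and the stack at (377,222).

```bash
python3 - <<'E'
from h import *
c=read_camera("top"); im=c["image"]
for n,z in [("tote",.146),("stack_top",.092),("cover_grip",.13),("bin",.128)]:
    for d in regions_of("top",n)[:1]:
        m=d["mask"].astype(np.uint8); 
        cs,_=cv2.findContours(m,cv2.RETR_EXTERNAL,cv2.CHAIN_APPROX_NONE); k=max(cs,key=cv2.contourArea)
        pts=np.array([px2w(c,p[0],z)[:2] for p in k],np.float32)*1000
        r=cv2.minAreaRect(pts); print(n,round(d["p"],2),d["bbox"],r); print(np.round(cv2.boxPoints(r)).tolist())
f=lambda x,y,w,h:cv2.resize(im[y:y+h,x:x+w],(390,500),interpolation=cv2.INTER_CUBIC)
cv2.imwrite("pics/c.png",np.hstack([f(65,190,70,90),f(343,180,70,90)])[:,:,::-1])
E
```

```text
tote 0.89 [71.3, 196.5, 51.3, 70.2] ((458.5951843261719, 378.18817138671875), (168.78004455566406, 75.77874755859375), 19.868192672729492)
[[366.0, 385.0], [392.0, 314.0], [551.0, 371.0], [525.0, 443.0]]
stack_top 0.9 [361.8, 189.9, 34.4, 67.6] ((473.10491943359375, -320.3865966796875), (72.13235473632812, 162.1241912841797), 83.52064514160156)
[[388.0, -347.0], [550.0, -365.0], [558.0, -294.0], [397.0, -275.0]]
cover_grip 0.93 [215.9, 122.4, 92.4, 104.9] ((598.03369140625, -22.620765686035156), (189.80062866210938, 227.15577697753906), 76.59431457519531)
[[466.0, -89.0], [687.0, -141.0], [731.0, 43.0], [510.0, 96.0]]
bin 0.95 [207.4, 60.2, 115.4, 175.2] ((669.7972412109375, -40.27751159667969), (215.08746337890625, 426.6836242675781), 76.31781005859375)
[[437.0, -94.0], [852.0, -195.0], [903.0, 14.0], [488.0, 115.0]]
```

View pics/c.png

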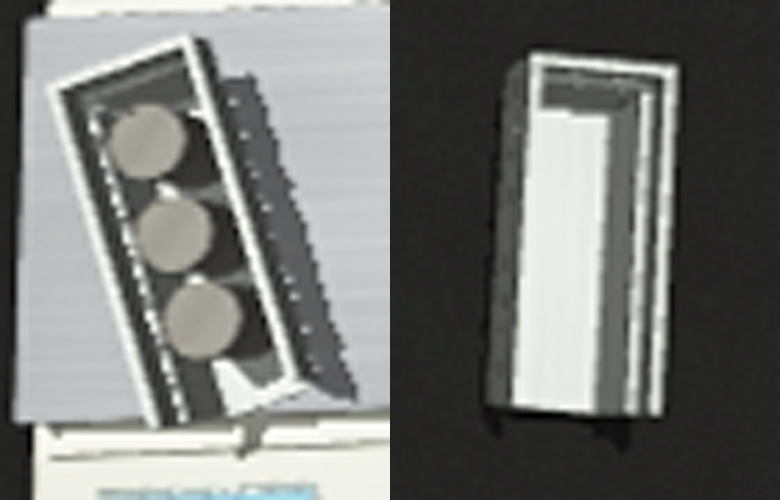

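```bash
cat >> h.py <<'E'
def need(p,yaw=None):
    """yaw: heading of -tool x (tool down). prints turn about tool z in units of 6deg, then travel in 50mm units in turned frame"""
    s=read_state(); M=R.from_rotvec(s["tcp_rot"]).as_matrix()
    cur=np.degrees(np.arctan2(-M[1,0],-M[0,0]))
    if yaw is None: W=M
    else:
        d=(yaw-cur+180)%360-180; print("turn z units",-d/6); a=np.radians(yaw)
        x=np.array([-np.cos(a),-np.sin(a),0]); z=np.array([0,0,-1.]); W=np.stack([x,np.cross(z,x),z],1)
    print("cur yaw",cur,"pos",s["tool_pos"],"travel units",np.round(W.T@(np.array(p)-s["tool_pos"])/.05,2),"t",s["time"])
E
python3 - <<'E'
from h import *
c=read_camera("top")
def quad(q,z):
    q=np.array([px2w(c,p,z)[:2] for p in q]); TL,TR,BR,BL=q
    print(np.round(q*1000).tolist(),"c",q.mean(0),"yaw",[np.degrees(np.arctan2(*(a-b)[::-1])) for a,b in((TL,BL),(TR,BR))],"len",np.linalg.norm(TL-BL),np.linalg.norm(TL-TR))
quad([(367.6,189.5),(395.1,191.8),(392.2,254.5),(364.7,253.3)],.092)
quad([(73.6,206.2),(99.1,196.8),(119.8,258.6),(92.3,266.3)],.146)
a=np.radians(-13.4); u=np.array([np.cos(a),np.sin(a)])
tab=np.array([.514,-.004]); p=tab-.032*u; print(p)
need([*p,.21],-13.4); 
E
```

```text
[[557.0, -299.0], [550.0, -370.0], [390.0, -351.0], [395.0, -282.0]] c [ 0.47296023 -0.32554402] yaw [np.float64(-6.130090562313939), np.float64(-6.774369459981308)] len 0.1637597880141432 0.07097104920613788
[[522.0, 438.0], [544.0, 376.0], [393.0, 320.0], [376.0, 385.0]] c [0.45896269 0.37971861] yaw [np.float64(19.696187731240997), np.float64(20.320506288603745)] len 0.15515960661114114 0.06557605750923846
[0.48287117 0.00341593]
turn z units -2.224308632894212
cur yaw -26.745851797365265 pos [0.30375795 0.60278255 0.23128636] travel units [ -6.26 -10.83   0.43] t 1.8
```

Call:
apply_moves(fingers=[0,0,0,0,0,0,0,0,0,0,0,0], travel=[[0,0,0],[0,0,0],[0,0,0],[-0.45,-0.8,0],[-0.45,-0.8,0],[-0.45,-0.8,0],[-0.45,-0.8,0],[-0.45,-0.8,0],[-0.45,-0.8,0],[-0.45,-0.8,0],[-0.45,-0.8,0],[-0.45,-0.8,0]], rotation=[[0,0,-0.74],[0,0,-0.74],[0,0,-0.74],[0,0,0],[0,0,0],[0,0,0],[0,0,0],[0,0,0],[0,0,0],[0,0,0],[0,0,0],[0,0,0]])

```text
time: 3.0
tool_pos: [0.4174, 0.2039, 0.2317]
tcp_rot: [0.367, 3.119, 0.001]
wrist_force: [0.7, -0.1, 0.5]
width: -0.003
grip_force: 0.0
```

Call:
apply_moves(fingers=[0,0,0,0,0,0], travel=[[-0.45,-0.8,0],[-0.45,-0.8,0],[-0.45,-0.8,0.1],[-0.45,-0.8,0.1],[-0.4,-0.4,0.2],[0,0,0]], rotation=[[0,0,0],[0,0,0],[0,0,0],[0,0,0],[0,0,0],[0,0,0]])

```text
time: 3.6
tool_pos: [0.4829, 0.002, 0.2104]
tcp_rot: [-0.374, -3.119, 0.002]
wrist_force: [-0.7, 0.1, -0.8]
width: -0.0
grip_force: 0.0
```

```bash
python3 - <<'E'
from h import *
a=np.radians(-13.4); u=np.array([np.cos(a),np.sin(a)])
tab=np.array([.514,-.004]); p=tab-.032*u
need([*p,.14],-13.4); print(read_state()["width"])
c=read_camera("wrist"); cv2.imwrite("pics/d.png",c["image"][:,:,::-1])
c2=read_camera("top"); print([(d["p"],px2w(c2,d["location"],.156)) for d in tip_of("top","cover_grip")][:2],[(d["p"],d["location"],px2w(c,d["location"],.156)) for d in tip_of("wrist","cover_grip")][:2])
E
```

```text
turn z units -0.045728423549637874
cur yaw -13.674370541297815 pos [0.48288102 0.00195421 0.21035539] travel units [0.01 0.03 1.41] t 3.6
-0.0001291825948387117
[] [(0.8, [257.5, 245.6], array([ 0.51341085, -0.00433892,  0.156     ])), (0.62, [478.4, 282.1], array([0.5883719 , 0.16272675, 0.156     ]))]
```

View pics/d.png

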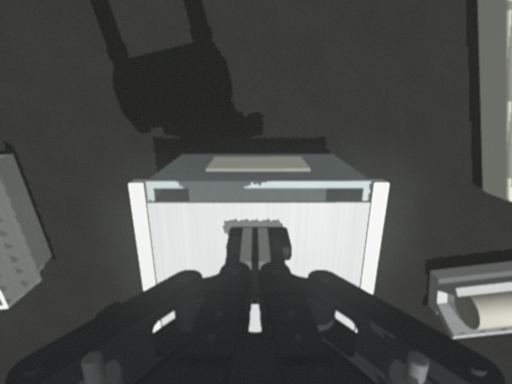

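The wrist view (robot side up) shows the bin's front edge at rows 155–200, the shut fingertips at about (257,235), and the tab's edge at row 222. I'll check that edge by projection before lowering.

```bash
python3 - <<'E'
from h import *
c=read_camera("wrist")
for x in (222,230):
  for z in (.166,.13): print(x,z,px2w(c,(240,x),z),px2w(c,(283,x),z))
print(w2px(c,read_state()["tool_pos"]), px2w(c,(255,202),.13))
E
```

```text
222 0.166 [ 0.48642674 -0.00730937  0.166     ] [0.49368181 0.02300782 0.166     ]
222 0.13 [ 0.50175605 -0.01304443  0.13      ] [0.51040252 0.02308708 0.13      ]
230 0.166 [ 0.49260469 -0.00888797  0.166     ] [0.49992809 0.02171217 0.166     ]
230 0.13 [ 0.50911883 -0.01492577  0.13      ] [0.51784673 0.02154295 0.13      ]
[256.95629033 243.86523622] [0.48687889 0.00382861 0.13      ]
```

Call:
apply_moves(fingers=[0,0,0,0,0,0,0,0,0,0,0,0], travel=[[0,0,0.7],[0,0,0.7],[-0.3,0,0],[-0.4,0,0],[-0.5,0,0],[-0.5,0,0],[-0.5,0,0],[-0.5,0,0],[-0.5,0,0],[-0.3,0,0],[-0.15,0,0],[-0.05,0,0]], rotation=[[0,0,0],[0,0,0],[0,0,0],[0,0,0],[0,0,0],[0,0,0],[0,0,0],[0,0,0],[0,0,0],[0,0,0],[0,0,0],[0,0,0]])

```text
time: 5.05
tool_pos: [0.6544, -0.0351, 0.1429]
tcp_rot: [-0.363, -3.098, -0.002]
wrist_force: [-35.0, 6.8, 22.5]
width: -0.002
grip_force: 18.1
```

Call:
apply_moves(fingers=[0,0,0,0,0], travel=[[0,0,0],[0,0,0],[0.3,0,0],[0,0,-1],[0,0,-0.8]], rotation=[[0,0,0],[0,0,0],[0,0,0],[0,0,0],[0,0,0]])

```text
time: 5.55
tool_pos: [0.6476, -0.0335, 0.2332]
tcp_rot: [-0.365, -3.12, -0.0]
wrist_force: [0.5, -0.4, 0.8]
width: -0.002
grip_force: 0.0
```

```bash
python3 - <<'E'
from h import *
c=read_camera("top"); print(c["image"].shape)
print([(d["p"],px2w(c,d["location"],.156)) for d in tip_of("top","cover_grip")][:2])
cv2.imwrite("pics/e.png",cv2.resize(c["image"][40:250,190:340],(600,600*210//150))[:600,:,::-1])
need([.459,.380,.25],20)
E
```

```text
(384, 512, 3)
[(0.81, array([ 0.67248022, -0.04295664,  0.156     ])), (0.46, array([0.45842344, 0.36994567, 0.156     ]))]
turn z units -5.556937271885232
cur yaw -13.341623631311403 pos [ 0.6536519  -0.03410456  0.24224581] travel units [ 0.83  9.11 -0.16] t 5.65
```

View pics/e.png

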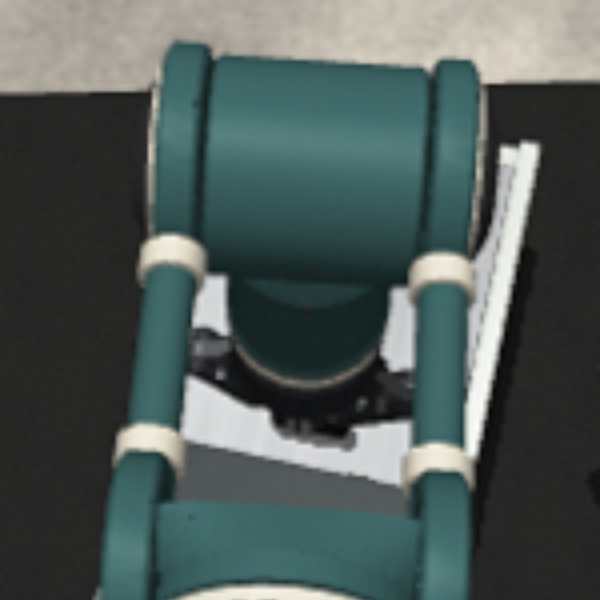

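Call:
apply_moves(fingers=[1,1,1,1,1,1,1,1,1,1,1,1], travel=[[0,0,-0.2],[0,0,0],[0,0,0],[0,0,0],[0,0,0],[0,0,0],[0.09,0.95,0],[0.09,0.95,0],[0.09,0.95,0],[0.09,0.95,0],[0.09,0.95,0],[0.09,0.95,0]], rotation=[[0,0,-0.93],[0,0,-0.93],[0,0,-0.93],[0,0,-0.93],[0,0,-0.93],[0,0,-0.93],[0,0,0],[0,0,0],[0,0,0],[0,0,0],[0,0,0],[0,0,0]])

```text
time: 6.85
tool_pos: [0.5249, 0.2267, 0.2436]
tcp_rot: [-0.548, 3.09, 0.001]
wrist_force: [0.3, -0.0, 1.2]
width: 0.997
grip_force: 0.0
```

Call:
apply_moves(fingers=[1,1,1,1,1], travel=[[0.09,0.95,0],[0.09,0.95,0],[0.09,0.95,0],[0.02,0.6,0],[0,0,0]], rotation=[[0,0,0],[0,0,0],[0,0,0],[0,0,0],[0,0,0]])

```text
time: 7.35
tool_pos: [0.4507, 0.386, 0.2433]
tcp_rot: [-0.556, 3.09, 0.004]
wrist_force: [0.1, -0.3, 0.4]
width: 0.998
grip_force: 0.0
```

```bash
python3 - <<'E'
from h import *
c=read_camera("top")
for cl,w in (("top",c),("wrist",read_camera("wrist"))):
  if cl=="wrist": cv2.imwrite("pics/f.png",w["image"][:,:,::-1])
  print(cl)
  for n,z in (("cover_grip",.156),("bin",0),("tote_grip",.143),("tote_nose",.08),("core0_center",.113),("core1_center",.113),("core2_center",.113),("stack_top",.026)):
    print(n,[(round(d["p"],2),np.round(px2w(w,d["location"],z)[:2],4).tolist()) for d in tip_of(cl,n)][:2])
for d in regions_of("top","cover_grip")[:1]:
    m=d["mask"].astype(np.uint8); cs,_=cv2.findContours(m,0,1); k=max(cs,key=cv2.contourArea)
    r=cv2.minAreaRect(np.array([px2w(c,p[0],.13)[:2] for p in k],np.float32)*1000); print(r,np.round(cv2.boxPoints(r)).tolist())
need([.459,.380,.115],20)
E
```

```text
top
cover_grip [(0.7, [0.6663, -0.0458])]
bin [(0.8, [0.5891, -0.0188])]
tote_grip [(0.71, [0.4575, 0.3793]), (0.39, [0.3927, 0.3375])]
tote_nose [(0.83, [0.39, 0.3595]), (0.55, [0.6983, -0.0482])]
core0_center [(0.79, [0.4185, 0.3639])]
core1_center [(0.75, [0.4715, 0.3918])]
core2_center [(0.67, [0.5019, 0.4004]), (0.66, [0.6913, -0.2833])]
stack_top [(0.87, [0.473, -0.3258])]
wrist
cover_grip []
bin []
tote_grip []
tote_nose [(0.64, [0.3874, 0.3562])]
core0_center [(0.76, [0.4206, 0.3674])]
core1_center [(0.61, [0.4606, 0.3847])]
core2_center []
stack_top []
((750.619873046875, -60.23992156982422), (187.75743103027344, 227.29385375976562), 76.56550598144531) [[618.0, -125.0], [839.0, -178.0], [883.0, 5.0], [662.0, 57.0]]
turn z units 0.00912623121508697
cur yaw 20.05475738729052 pos [0.45182485 0.38103758 0.2412668 ] travel units [-0.13 -0.07  2.53] t 8.3
```

View pics/f.png

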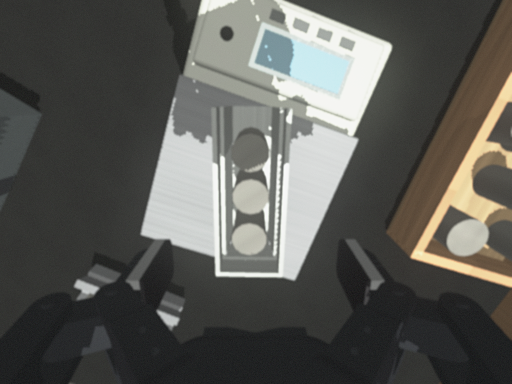

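The wrist view shows the tote's rim from nose corners (212,108)/(292,108) to back corners (217,275)/(285,277), between the open fingers and well aligned. The cover data fit a stop hit at full open, with the cover having started about 18 mm open.

```bash
python3 - <<'E'
from h import *
c=read_camera("wrist")
q=np.array([px2w(c,p,.146)[:2] for p in [(217,276),(285,277),(292,108),(212,108)]]); print(q.round(4).tolist(),q.mean(0))
print([np.degrees(np.arctan2(*(a-b)[::-1])) for a,b in((q[0],q[3]),(q[1],q[2]))],np.linalg.norm(q[0]-q[1]),np.linalg.norm(q[0]-q[3]))
need([*q.mean(0),.115],20)
E
```

```text
[[0.5461, 0.3758], [0.5244, 0.4388], [0.3745, 0.3847], [0.3967, 0.3238]] [0.46041686 0.38079139]
[np.float64(19.187595943245103), np.float64(19.818304982825516)] 0.06656594565423746 0.15816538182485537
turn z units 0.009894175366118437
cur yaw 20.05936505219671 pos [0.45179134 0.38106218 0.24124749] travel units [-0.16 -0.06  2.52] t 8.35
```

Call:
apply_moves(fingers=[1,1,1,1,1,0,0,0,0,0,0,0], travel=[[-0.16,-0.06,0],[0,0,0.8],[0,0,0.8],[0,0,0.62],[0,0,0.3],[0,0,0],[0,0,0],[0,0,0],[0,0,0],[0,0,0],[0,0,0],[0,0,0]], rotation=[[0,0,0.05],[0,0,0],[0,0,0],[0,0,0],[0,0,0],[0,0,0],[0,0,0],[0,0,0],[0,0,0],[0,0,0],[0,0,0],[0,0,0]], newtons=80)

```text
time: 9.55
tool_pos: [0.4605, 0.381, 0.1155]
tcp_rot: [-0.539, 3.095, 0.0]
wrist_force: [1.3, -0.0, -4.5]
width: 0.751
grip_force: 89.3
```

```bash
python3 - <<'E'
from h import *
s=read_state(); print(s["tool_pos"],s["width"],s["grip_force"],s["wrist_force"],s["tcp_rot"])
c=read_camera("wrist"); cv2.imwrite("pics/g.png",c["image"][:,:,::-1])
# pour plan: nose target in bin frame
O=np.array([.579,-.021]); a=np.radians(-13.4); u=np.array([np.cos(a),np.sin(a)])
# TCP relative to nose in tote frame (x back, z up)
T=lambda nx,nz,t,yaw:(O+u*nx)[0:2],nz
for nx,nz,t in ((.01,.15,15),(.02,.14,70)):
    t_=np.radians(t); yw=np.radians(-10); h=np.array([np.cos(yw),np.sin(yw)])
    r=np.array([.08,.035]) # TCP from nose: .08 back, .115-.08 up
    f=r[0]*np.cos(t_)-r[1]*np.sin(t_); z=r[0]*np.sin(t_)+r[1]*np.cos(t_)
    print(nx,nz,t,(O+u*nx+h*f).round(4),nz+z)
    need([*(O+u*nx+h*f),nz+z],-10)
E
```

```text
[0.46047687 0.38098228 0.11551311] 0.7514138625703328 89.30253624916077 [ 1.31829652 -0.01471736 -4.46805693] [-5.38900882e-01  3.09467516e+00  1.04892498e-04]Traceback (most recent call last):
  File "<stdin>", line 7, in <module>
NameError: name 'nz' is not defined. Did you mean: 'np'?
```

View pics/g.png

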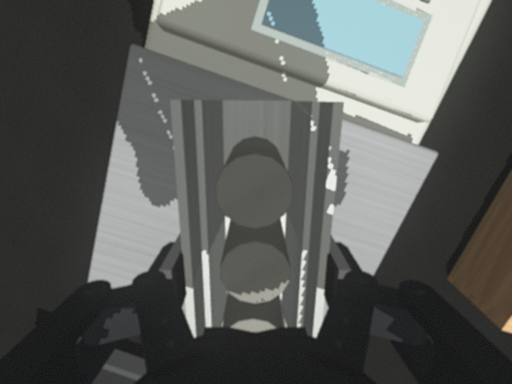

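The wrist view shows the pads closed on both long walls (about 175 and 335 px), with cores 0 and 1 standing inside.

```bash
python3 - <<'E'
from h import *
O=np.array([.579,-.021]); a=np.radians(-13.4); u=np.array([np.cos(a),np.sin(a)])
need([.46,.381,.235],19.7)
for nx,nz,t in ((.015,.20,0),(.015,.15,15),(.02,.14,70)):
    t_=np.radians(t); yw=np.radians(-10); h=np.array([np.cos(yw),np.sin(yw)])
    r=np.array([.08,.035])
    f=r[0]*np.cos(t_)-r[1]*np.sin(t_); z=r[0]*np.sin(t_)+r[1]*np.cos(t_)
    print(nx,nz,t,(O+u*nx+h*f).round(4),nz+z)
    need([*(O+u*nx+h*f),nz+z],-10)
E
```

```text
turn z units 0.009133216285183229
cur yaw 19.754799297711095 pos [0.46050519 0.380973   0.11551403] travel units [ 0.01  0.   -2.39] t 9.6
0.015 0.2 0 [ 0.6724 -0.0384] 0.23500000000000001
turn z units 4.959133216285181
cur yaw 19.754799297711095 pos [0.46050519 0.380973   0.11551403] travel units [-5.63 -7.52 -2.39] t 9.6
0.015 0.15 15 [ 0.6608 -0.0363] 0.20451292752831904
turn z units 4.959133216285181
cur yaw 19.754799297711095 pos [0.46050519 0.380973   0.11551403] travel units [-5.39 -7.52 -1.78] t 9.6
0.02 0.14 70 [ 0.593  -0.0247] 0.2271461146792711
turn z units 4.959133216285181
cur yaw 19.754799297711095 pos [0.46050519 0.380973   0.11551403] travel units [-4.02 -7.53 -2.23] t 9.6
```

Call:
apply_moves(fingers=[0,0,0,0,0,0,0,0,0,0,0,0], travel=[[0,0,-0.2],[0,0,-0.5],[0,0,-0.6],[0,0,-0.6],[0,0,-0.4],[0,0,-0.1],[0,0,0],[0,0,0],[0,0,0],[0,0,0],[0,0,0],[0,0,0]], rotation=[[0,0,0],[0,0,0],[0,0,0],[0,0,0],[0,0,0],[0,0,0.3],[0,0,0.8],[0,0,0.9],[0,0,0.95],[0,0,0.9],[0,0,0.8],[0,0,0.3]])

```text
time: 10.8
tool_pos: [0.4603, 0.3809, 0.2359]
tcp_rot: [0.276, 3.129, 0.0]
wrist_force: [0.4, 0.1, -6.0]
width: 0.755
grip_force: 90.5
```

Call:
apply_moves(fingers=[0,0,0,0,0,0,0,0,0,0,0,0], travel=[[-0.12,-0.16,0],[-0.25,-0.33,0],[-0.37,-0.5,0],[-0.45,-0.6,0],[-0.45,-0.6,0],[-0.45,-0.6,0],[-0.45,-0.6,0],[-0.45,-0.6,0],[-0.45,-0.6,0],[-0.45,-0.6,0],[-0.45,-0.6,0],[-0.45,-0.6,0]], rotation=[[0,0,0],[0,0,0],[0,0,0],[0,0,0],[0,0,0],[0,0,0],[0,0,0],[0,0,0],[0,0,0],[0,0,0],[0,0,0],[0,0,0]])

```text
time: 12.0
tool_pos: [0.6415, 0.0226, 0.2357]
tcp_rot: [0.271, 3.13, -0.001]
wrist_force: [0.6, 0.7, -6.4]
width: 0.754
grip_force: 90.6
```

Call:
apply_moves(fingers=[0,0,0,0,0], travel=[[-0.38,-0.52,0],[-0.3,-0.4,0],[-0.16,-0.2,0],[0,0,0],[0,0,0]], rotation=[[0,0,0],[0,0,0],[0,0,0],[0,0,0],[0,0,0]])

```text
time: 12.5
tool_pos: [0.6723, -0.037, 0.2351]
tcp_rot: [-0.272, -3.129, -0.001]
wrist_force: [-0.5, 0.7, -6.0]
width: 0.758
grip_force: 90.7
```

```bash
python3 - <<'E'
from h import *
O=np.array([.579,-.021]); a=np.radians(-13.4); u=np.array([np.cos(a),np.sin(a)])
s=read_state(); print(s["q"],s["width"],s["grip_force"],s["wrist_force"])
c=read_camera("wrist"); cv2.imwrite("pics/i.png",c["image"][:,:,::-1])
for nx,nz,t in ((.015,.20,0),(.015,.15,15),(.02,.14,70)):
    t_=np.radians(t); yw=np.radians(-10); h=np.array([np.cos(yw),np.sin(yw)])
    r=np.array([.08,.035])
    f=r[0]*np.cos(t_)-r[1]*np.sin(t_); z=r[0]*np.sin(t_)+r[1]*np.cos(t_)
    need([*(O+u*nx+h*f),nz+z],-10)
# rows: tilt from t0 to t1 with nose path, rotation first then shift in new tool frame
def rows(path,cur):
    # path list (nx,nz,t), tool frame: x=-h level; tilt about nose
    out=[];prev=cur
    for nx,nz,t in path:
        def P(nx,nz,t):
            t_=np.radians(t); return np.array([nx+.08*np.cos(t_)-.035*np.sin(t_), nz+.08*np.sin(t_)+.035*np.cos(t_)])
        d=P(nx,nz,t)-P(*prev)
        for nm,tt in (("old",prev[2]),("new",t)):
            t_=np.radians(tt); xt=np.array([-np.cos(t_),-np.sin(t_)]); zt=np.array([np.sin(t_),-np.cos(t_)])
            out.append((nm,t,round(d@xt/.05,2),round(d@zt/.05,2)))
        prev=(nx,nz,t)
    for o in out: print(*o)
ts=np.arange(6,73,6); 
rows([(.015,.20-.055*min(t,18)/18,t) for t in ts],(.015,.20,0))
E
```

```text
[-9.24947566e-02  2.59242119e-01  1.60273767e+00  9.12597355e-04
  1.28077250e+00 -1.48989899e+00] 0.7580290305230584 90.65884709358215 [-0.4775153   0.66063949 -5.99945592]
turn z units 0.016510751203914726
cur yaw -9.900935492776519 pos [ 0.67216068 -0.03652097  0.23518518] travel units [-0.01 -0.04  0.  ] t 12.55
turn z units 0.016510751203914726
cur yaw -9.900935492776519 pos [ 0.67216068 -0.03652097  0.23518518] travel units [ 0.23 -0.04  0.61] t 12.55
turn z units 0.016510751203914726
cur yaw -9.900935492776519 pos [ 0.67216068 -0.03652097  0.23518518] travel units [ 1.6  -0.04  0.16] t 12.55
old 6 0.08 0.2
new 6 0.1 0.19
old 12 0.12 0.2
new 12 0.14 0.19
old 18 0.16 0.2
new 18 0.18 0.18
old 24 0.08 -0.16
new 24 0.06 -0.17
old 30 0.08 -0.16
new 30 0.06 -0.17
old 36 0.08 -0.16
new 36 0.06 -0.17
old 42 0.08 -0.16
new 42 0.06 -0.17
old 48 0.08 -0.16
new 48 0.06 -0.17
old 54 0.08 -0.16
new 54 0.06 -0.17
old 60 0.08 -0.16
new 60 0.06 -0.17
old 66 0.08 -0.16
new 66 0.06 -0.17
old 72 0.08 -0.16
new 72 0.06 -0.17
```

View pics/i.png

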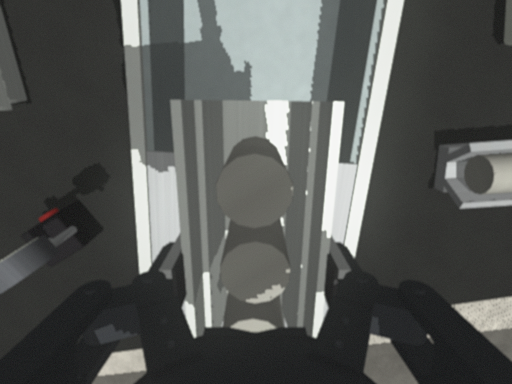

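The wrist view shows the tote's nose (row 100) over the open bin, cores standing in the tote. I'll tilt a little first to learn the wrist range (q5 ≥ 0).

Call:
apply_moves(fingers=[0,0,0,0,0,0], travel=[[0.05,-0.02,0],[0.05,-0.02,0],[0.05,0,0],[0.05,0,0],[0,0,0],[0,0,0]], rotation=[[0,-0.5,0],[0,-0.5,0],[0,-0.5,0],[0,-0.5,0],[0,0,0],[0,0,0]])

```text
time: 13.15
tool_pos: [0.6618, -0.0365, 0.2347]
tcp_rot: [0.252, 2.923, -0.026]
wrist_force: [0.0, 0.1, -6.2]
width: 0.758
grip_force: 91.7
```

```bash
python3 - <<'E'
from h import *
from scipy.optimize import least_squares
s=read_state(); print(s["q"],s["tool_pos"],s["tcp_rot"],s["width"],s["wrist_force"])
M=R.from_rotvec(s["tcp_rot"]).as_matrix(); print("z",M[:,2], "pitch",np.degrees(np.arccos(-M[2,2])))
D=[([.264,1.604,1.274],[.304,.603,.231]),([.25924,1.60274,1.28077],[.67216,-.03652,.23518]),(s["q"][[1,2,4]],s["tool_pos"])]
def f(x):
    h,a2,a3,L,off=x; o=[]
    for q,p in D:
        b=q[0]+q[1]; t=b+q[2]
        o+=[off+a2*np.sin(q[0])+a3*np.sin(b)+L*np.sin(t)-np.hypot(*p[:2]), h+a2*np.cos(q[0])+a3*np.cos(b)+L*np.cos(t)-p[2]]
    return np.append(o,1e-3*(x-np.array([.35,.45,.5,.25,0.02])))
r=least_squares(f,[.35,.45,.5,.25,.0]); print(r.x.round(3),r.fun.round(4))
E
```

```text
[-0.08316019  0.10990363  1.79278538 -0.02113958  1.03164632 -1.47298494] [ 0.6618272  -0.03650752  0.23470486] [ 0.25202828  2.92325167 -0.02603405] 0.7576467504898261 [ 0.03260565  0.11171747 -6.16875234]
z [ 0.20362109 -0.0351747  -0.9784177 ] pitch 11.925338157799594
[ 0.254  0.554  0.613  0.379 -0.055] [-0.0002 -0.      0.0002  0.     -0.      0.     -0.0001  0.0001  0.0001
  0.0001 -0.0001]
```

```bash
python3 - <<'E'
from h import *
from scipy.optimize import fsolve
s=read_state(); M=R.from_rotvec(s["tcp_rot"]).as_matrix(); p=s["tool_pos"]
cur=np.degrees(np.arctan2(-M[1,0],-M[0,0])); az=np.degrees(np.arctan2(p[1],p[0])); print(cur,az,"turn units",(az-cur)/6*(M.T@[0,0,1]))
for h,a2,a3,L,off in ((.254,.554,.613,.379,-.055),):
  for nr,nz in ((.592,.15),(.592,.18),(.612,.18)):
    for t in (12,36,48,54,60,66):
        T=np.radians(t); P=(nr+.08*np.cos(T)-.035*np.sin(T), nz+.08*np.sin(T)+.035*np.cos(T))
        w=np.array([P[0]-L*np.sin(T)-off,P[1]+L*np.cos(T)-h])
        q=fsolve(lambda q:[a2*np.sin(q[0])+a3*np.sin(q[0]+q[1])-w[0],a2*np.cos(q[0])+a3*np.cos(q[0]+q[1])-w[1]],[0,1.8])
        print(nr,nz,t,q.round(2),"q5",round(np.pi-T-q.sum(),2))
E
```

```text
-9.856343926304158 -3.157333469614942 turn units [-2.30710350e-01  2.18502767e-04 -1.09240507e+00]
0.592 0.15 12 [0.13 1.83] q5 0.97
0.592 0.15 36 [-0.15  2.18] q5 0.49
0.592 0.15 48 [-0.25  2.34] q5 0.21
0.592 0.15 54 [-0.29  2.42] q5 0.07
0.592 0.15 60 [-0.32  2.5 ] q5 -0.09
0.592 0.15 66 [-0.32  2.57] q5 -0.27
0.592 0.18 12 [0.11 1.8 ] q5 1.02
0.592 0.18 36 [-0.18  2.14] q5 0.54
0.592 0.18 48 [-0.29  2.31] q5 0.28
0.592 0.18 54 [-0.33  2.4 ] q5 0.14
0.592 0.18 60 [-0.36  2.48] q5 -0.02
0.592 0.18 66 [-0.38  2.55] q5 -0.18
0.612 0.18 12 [0.14 1.76] q5 1.03
0.612 0.18 36 [-0.14  2.11] q5 0.54
0.612 0.18 48 [-0.25  2.28] q5 0.27
0.612 0.18 54 [-0.29  2.36] q5 0.12
0.612 0.18 60 [-0.31  2.44] q5 -0.03
0.612 0.18 66 [-0.32  2.52] q5 -0.2
```

Call:
apply_moves(fingers=[0,0,0,0,0,0,0,0,0,0,0,0], travel=[[0,0.08,0],[0,0.08,0],[0.13,0,0],[0.13,0,0],[0.13,0,0],[0.07,0,-0.16],[0.07,0,-0.16],[0.07,0,-0.16],[0.02,0,-0.05],[0,0,0],[0,0,0],[0,0,0]], rotation=[[-0.11,0,-0.55],[-0.11,0,-0.55],[0,-1,0],[0,-1,0],[0,-1,0],[0,-1,0],[0,-1,0],[0,-1,0],[0,-0.3,0],[0,0,0],[0,0,0],[0,0,0]])

```text
time: 14.35
tool_pos: [0.6222, -0.0274, 0.2451]
tcp_rot: [0.062, 2.269, -0.031]
wrist_force: [0.4, -0.1, -1.4]
width: 0.751
grip_force: 95.9
```

```bash
python3 - <<'E'
from h import *
s=read_state(); print(s["q"],s["tool_pos"],s["tcp_rot"],s["width"],s["wrist_force"])
M=R.from_rotvec(s["tcp_rot"]).as_matrix(); print("z",M[:,2], "pitch",np.degrees(np.arccos(-M[2,2])))
a=read_camera("wrist")["image"]; b=read_camera("scene")["image"]
cv2.imwrite("pics/j.png",np.hstack([cv2.resize(a,(400,300)),cv2.resize(b[120:300,140:340],(400,300))])[:,:,::-1])
E
```

```text
[-0.10416527 -0.27409336  2.35112593  0.18510674  0.19685508 -1.78478866] [ 0.62224646 -0.02743153  0.24511953] [ 0.06245721  2.26939621 -0.03128106] 0.7506905403507608 [ 0.35329547 -0.12066397 -1.42453771]
z [ 0.76406651 -0.04368421 -0.64365678] pitch 49.934959769555796
```

View pics/j.png

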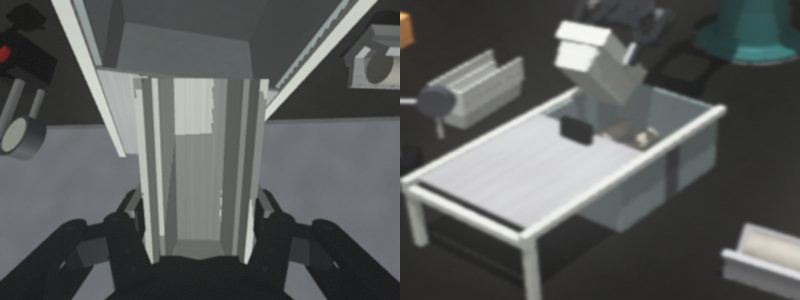

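The left half (wrist) shows the tote floor empty to the back wall. The right half shows cores lying in the bin near (615,130) and (645,140). I'll hold briefly, then raise and untilt.

Call:
apply_moves(fingers=[0,0,0,0,0,0,0,0,0,0,0,0], travel=[[0,0,0],[0,0,0],[0,0,0],[0,0,0],[-0.6,0,-0.5],[-0.05,0,0],[-0.05,0,0],[-0.05,0,0],[-0.05,0,0],[-0.05,0,0],[-0.05,0,0],[-0.05,0,0]], rotation=[[0,0,0],[0,0,0],[0,0,0],[0,0,0],[0,0,0],[0,1,0],[0,1,0],[0,1,0],[0,1,0],[0,1,0],[0,1,0],[0,1,0]])

```text
time: 15.65
tool_pos: [0.636, -0.0282, 0.2917]
tcp_rot: [0.084, 3.006, -0.008]
wrist_force: [-0.4, -0.1, -1.8]
width: 0.754
grip_force: 95.7
```

```bash
cat >> h.py <<'E'
def level(yaw,p):
    s=read_state(); M=R.from_rotvec(s["tcp_rot"]).as_matrix(); a=np.radians(yaw)
    x=np.array([-np.cos(a),-np.sin(a),0]); z=np.array([0,0,-1.]); W=np.stack([x,np.cross(z,x),z],1)
    rv=R.from_matrix(M.T@W).as_rotvec(degrees=True)/6
    print("t",s["time"],"rot units",rv.round(2),"travel after",np.round(W.T@(np.array(p)-s["tool_pos"])/.05,2),s["tool_pos"],"w",s["width"],s["wrist_force"])
E
python3 - <<'E'
from h import *
level(-6.5,[.473,-.3255,.25])
E
```

```text
t 15.65 rot units [0.02 1.28 0.55] travel after [ 2.57 -6.28  0.83] [ 0.63598096 -0.02824656  0.29173799] w 0.7538580030603185 [-0.35293389 -0.09235938 -1.76616454]
```

Call:
apply_moves(fingers=[0,0,0,0,0,0,0,0,0,0,0,0], travel=[[0,0,0],[0,0,0],[0.16,-0.4,0],[0.32,-0.8,0],[0.32,-0.8,0],[0.32,-0.8,0],[0.32,-0.8,0],[0.32,-0.8,0],[0.32,-0.8,0],[0.32,-0.8,0],[0.16,-0.3,0],[0,0,0]], rotation=[[0.01,0.64,0.28],[0.01,0.64,0.28],[0,0,0],[0,0,0],[0,0,0],[0,0,0],[0,0,0],[0,0,0],[0,0,0],[0,0,0],[0,0,0],[0,0,0]])

```text
time: 16.85
tool_pos: [0.4709, -0.3286, 0.2902]
tcp_rot: [0.186, 3.134, -0.001]
wrist_force: [-0.1, -0.1, -2.0]
width: 0.757
grip_force: 95.7
```

```bash
python3 - <<'E'
from h import *
level(-6.5,[.473,-.3255,.16])
a=read_camera("wrist"); b=read_camera("top"); c=read_camera("scene"); 
T=b["image"][100:260,190:430]
cv2.imwrite("pics/k.png",np.hstack([cv2.resize(a["image"],(400,300)),cv2.resize(T,(400,300))])[:,:,::-1])
for n in ("core0_center","core1_center","core2_center"):
  for cam,cc in (("top",b),("scene",c)):
    print(n,cam,[(round(d["p"],2),np.round(px2w(cc,d["location"],.02)[:2],3).tolist()) for d in tip_of(cam,n)[:2]])
E
```

```text
t 16.85 rot units [-0.    0.02 -0.05] travel after [-0.03  0.07  2.6 ] [ 0.47093096 -0.32864126  0.29022896] w 0.7569528517177119 [-0.0801852  -0.10933751 -1.98505093]
core0_center top [(0.55, [0.506, -0.026])]
core0_center scene [(0.58, [0.503, -0.028])]
core1_center top [(0.75, [0.495, -0.073])]
core1_center scene []
core2_center top [(0.52, [0.489, -0.067])]
core2_center scene [(0.52, [0.601, -0.004]), (0.42, [0.514, -0.065])]
```

View pics/k.png

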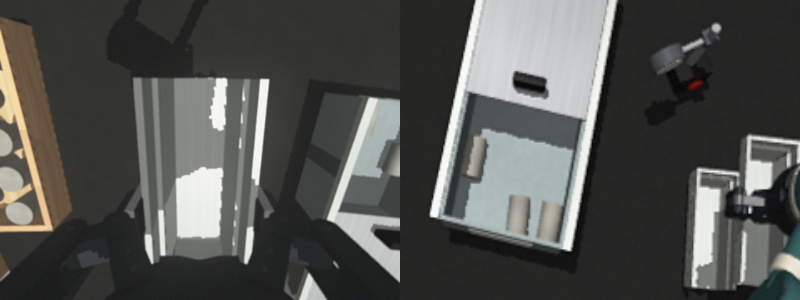

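The left half (wrist) shows the tote held with its nose edge at row 78/300, the same as at grasp, so it has not slipped. The right half (top crop) shows all three cores in the bin at (475,157), (518,215) and (549,220), and the stack at (712,230). Next I'll lower.

Call:
apply_moves(fingers=[0,0,0,0,0,0,0,0], travel=[[-0.03,0.07,0.3],[0,0,0.6],[0,0,0.7],[0,0,0.6],[0,0,0.4],[0,0,0],[0,0,0],[0,0,0]], rotation=[[0,0.02,-0.05],[0,0,0],[0,0,0],[0,0,0],[0,0,0],[0,0,0],[0,0,0],[0,0,0]])

```text
time: 18.1
tool_pos: [0.4749, -0.3236, 0.1618]
tcp_rot: [0.171, 3.135, -0.001]
wrist_force: [0.1, 0.6, -1.0]
width: 0.754
grip_force: 95.7
```

```bash
python3 - <<'E'
from h import *
level(-6.5,[.473,-.3255,.0875])
b=read_camera("top"); c=read_camera("scene"); 
f=lambda i,x,y,w,h:cv2.resize(i[y:y+h,x:x+w],(400,500),interpolation=cv2.INTER_CUBIC)
cv2.imwrite("pics/l.png",np.hstack([f(b["image"],345,175,72,90),f(c["image"],140,135,72,90)])[:,:,::-1])
p=read_state()["tool_pos"]
print(w2px(c,[.473,-.3255,.092]),[(d["p"],d["location"]) for n in("tote","stack_top") for d in tip_of("scene",n)[:2]])
E
```

```text
t 18.1 rot units [-0.01  0.02  0.04] travel after [ 0.03 -0.04  1.49] [ 0.47490397 -0.32360618  0.16176447] w 0.7535836903079981 [ 0.10141363  0.582548   -1.03119888]
[177.8808199 161.1623657] [(0.71, [176.7, 152.6]), (0.67, [177.2, 179.9])]
```

View pics/l.png

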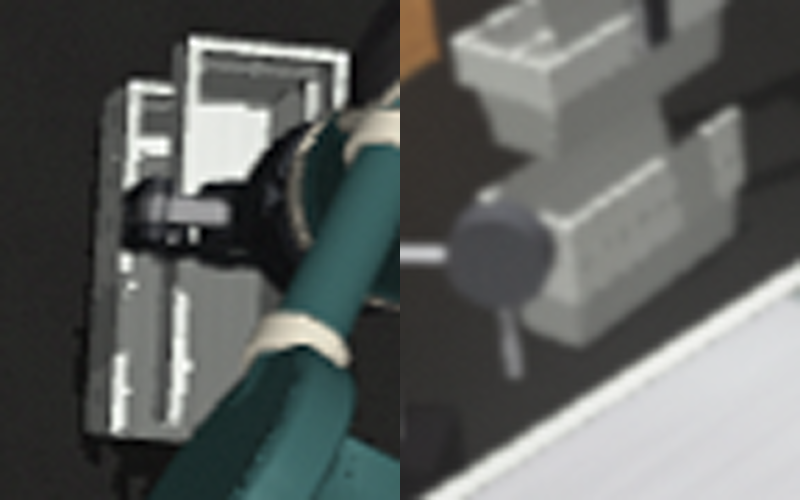

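Left (top crop): the tote's back corners are at (190,38) and (350,50), and the stack's back-left corner is at (130,83). Right (scene crop): the tote is above the stack and aligned. I'll compare them metrically.

```bash
python3 - <<'E'
from h import *
b=read_camera("top"); c=read_camera("scene"); s=read_state(); p=s["tool_pos"]; print(p,s["tcp_rot"])
z=p[2]-.0355+.066
g=lambda x,y:(345+x/5.556,175+y/5.556)
TL=px2w(b,g(190,38),z); TR=px2w(b,g(350,50),z); SL=px2w(b,g(130,83),.092); SL0=px2w(b,(367.6,189.5),.092)
print("tote back corners",TL,TR,"stack",SL,SL0)
a=np.radians(-6.5); u=np.array([np.cos(a),np.sin(a)]); v=np.array([-u[1],u[0]])
print("expected tote TL from tcp",p[:2]+.08*u+.033*v, "TR",p[:2]+.08*u-.033*v)
d=(TL-SL)[:2]; print("tote rel stack along,side mm",d@u*1e3,d@v*1e3)
# scene: near(back)-left(+y) corner: tote (550,70), stack (570,222)
h=lambda x,y:(140+(x-400)/5.556,135+y/5.556)
A=px2w(c,h(550,70),z); B=px2w(c,h(570,222),.092); d=(A-B)[:2]; print(A,B,d@u*1e3,d@v*1e3)
E
```

```text
[ 0.47427676 -0.32341738  0.16125831] [ 1.71896216e-01  3.13558338e+00 -5.87168312e-04]
tote back corners [ 0.55966698 -0.30183173  0.19175831] [ 0.55311228 -0.36922046  0.19175831] stack [ 0.55613342 -0.30135966  0.092     ] [ 0.55732398 -0.29936988  0.092     ]
expected tote TL from tcp [ 0.55749821 -0.29968576] TR [ 0.5500268 -0.3652615]
tote rel stack along,side mm 3.56429125031957 -0.06902004169095705
[ 0.56314381 -0.29680919  0.19175831] [ 0.55692322 -0.29972897  0.092     ] 5.850077781941074 3.6052014907752863
```

Call:
apply_moves(fingers=[0,0,0,0,0,0,0,0,0], travel=[[0.06,-0.03,0],[0,0,0.3],[0,0,0.3],[0,0,0.3],[0,0,0.2],[0,0,0.1],[0,0,0.1],[0,0,0],[0,0,0]], rotation=[[0,0.02,0.04],[0,0,0],[0,0,0],[0,0,0],[0,0,0],[0,0,0],[0,0,0],[0,0,0],[0,0,0]])

```text
time: 19.3
tool_pos: [0.4709, -0.3244, 0.0957]
tcp_rot: [-0.178, -3.135, -0.0]
wrist_force: [-0.5, -0.1, -2.7]
width: 0.752
grip_force: 95.7
```

```bash
python3 - <<'E'
from h import *
level(-6.5,[.472,-.325,.0875]); print(read_state()["torque"])
E
```

```text
t 19.3 rot units [ 0.   -0.01 -0.  ] travel after [-0.02 -0.01  0.16] [ 0.47094761 -0.32443356  0.09567968] w 0.7519693245403883 [-0.47539324 -0.06495791 -2.72924296]
[-0.00837276 -0.01260149 -0.0045799 ]
```

Call:
apply_moves(fingers=[0,0,0,0,0,0], travel=[[0,0,0.06],[0,0,0.06],[0,0,0.05],[0,0,0],[0,0,0],[0,0,0]], rotation=[[0,0,0],[0,0,0],[0,0,0],[0,0,0],[0,0,0],[0,0,0]])

```text
time: 19.9
tool_pos: [0.4708, -0.3246, 0.0874]
tcp_rot: [-0.178, -3.135, 0.0]
wrist_force: [-1.6, 0.2, 3.4]
width: 0.755
grip_force: 96.2
```

Call:
apply_moves(fingers=[1,1,1,1,1,1,1,1,1,1], travel=[[0,0,0],[0,0,0],[0,0,0],[0,0,0],[0,0,0],[0,0,-0.3],[0,0,-0.8],[0,0,-0.9],[0,0,-0.9],[0,0,0]], rotation=[[0,0,0],[0,0,0],[0,0,0],[0,0,0],[0,0,0],[0,0,0],[0,0,0],[0,0,0],[0,0,0],[0,0,0]])

```text
time: 20.9
tool_pos: [0.475, -0.3273, 0.2419]
tcp_rot: [0.178, 3.125, -0.013]
wrist_force: [-0.2, 0.2, 1.1]
width: 0.998
grip_force: 0.0
```

```bash
python3 - <<'E'
from h import *
a=read_camera("wrist"); c=read_camera("scene"); b=read_camera("top")
f=lambda i,x,y,w,h:cv2.resize(i[y:y+h,x:x+w],(400,400),interpolation=cv2.INTER_CUBIC)
cv2.imwrite("pics/m.png",np.hstack([f(a["image"],100,60,312,312),f(c["image"],140,130,80,80)])[:,:,::-1])
O=np.array([.579,-.021]); an=np.radians(-13.4); u=np.array([np.cos(an),np.sin(an)])
print([(round(d["p"],2),px2w(b,d["location"],.156)[:2].round(4),px2w(b,d["location"],.156)[:2]-O) for d in tip_of("top","cover_grip")[:2]])
# closed fingers beyond tab: start bin x .09+.032, end: tab -.085 + .018
for bx in (.09+.036,-.085+.018):
    level(-13.4,[*(O+u*bx),.25]); print(O+u*bx)
E
```

```text
[(0.9, array([ 0.6668, -0.0331]), array([ 0.08779095, -0.01212885])), (0.71, array([ 0.461 , -0.2819]), array([-0.11795564, -0.26086191]))]
t 21.1 rot units [ 0.01 -0.03  1.15] travel after [-3.23  6.4  -0.37] [ 0.47030383 -0.32387262  0.23131748] w 0.9995237743231414 [0.74724964 0.21071669 0.20674307]
[ 0.70156976 -0.05020024]
t 21.1 rot units [ 0.01 -0.03  1.15] travel after [ 0.63  6.4  -0.37] [ 0.47030383 -0.32387262  0.23131748] w 0.9995237743231414 [0.74724964 0.21071669 0.20674307]
[ 0.51382402 -0.00547289]
```

View pics/m.png

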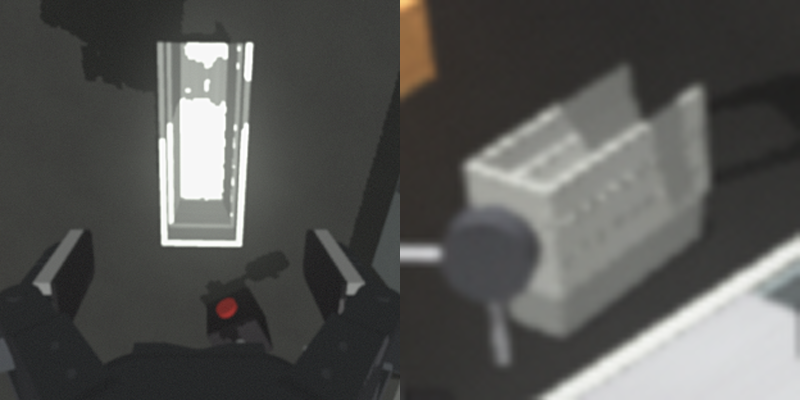

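The wrist crop shows the tote flush and square in the stack. The scene crop shows one even nested body with level rims. Now the cover.

Call:
apply_moves(fingers=[0,0,0,0,0,0,0,0,0,0,0,0], travel=[[0,0,-0.4],[0,0,0],[-0.32,0.64,0],[-0.32,0.64,0],[-0.32,0.64,0],[-0.32,0.64,0],[-0.32,0.64,0],[-0.32,0.64,0],[-0.32,0.64,0],[-0.32,0.64,0],[-0.32,0.64,0],[-0.34,0.64,0]], rotation=[[0,0,0.58],[0,0,0.58],[0,0,0],[0,0,0],[0,0,0],[0,0,0],[0,0,0],[0,0,0],[0,0,0],[0,0,0],[0,0,0],[0,0,0]])

```text
time: 22.3
tool_pos: [0.7015, -0.0492, 0.2486]
tcp_rot: [-0.367, -3.113, -0.001]
wrist_force: [-0.3, 0.4, -0.9]
width: 0.001
grip_force: 0.0
```

```bash
python3 - <<'E'
from h import *
O=np.array([.579,-.021]); an=np.radians(-13.4); u=np.array([np.cos(an),np.sin(an)])
c=read_camera("wrist")
print([(round(d["p"],2),px2w(c,d["location"],.156)[:2].round(4)) for d in tip_of("wrist","cover_grip")[:2]])
for bx in (.126,-.067): level(-13.4,[*(O+u*bx),.14])
E
```

```text
[(0.74, array([ 0.671 , -0.0429])), (0.69, array([ 0.6828, -0.2007]))]
t 22.4 rot units [ 0.01 -0.06  0.02] travel after [ 0.01 -0.08  2.16] [ 0.70296869 -0.04660081  0.24815078] w -0.0037302408603303735 [ 0.25905202 -1.18974676  0.43311998]
t 22.4 rot units [ 0.01 -0.06  0.02] travel after [ 3.87 -0.08  2.16] [ 0.70296869 -0.04660081  0.24815078] w -0.0037302408603303735 [ 0.25905202 -1.18974676  0.43311998]
```

Call:
apply_moves(fingers=[0,0,0,0,0,0,0,0,0,0,0,0], travel=[[-0.1,-0.08,0.7],[0,0,0.8],[0,0,0.65],[0.3,0,0],[0.4,0,0],[0.5,0,0],[0.5,0,0],[0.5,0,0],[0.5,0,0],[0.5,0,0],[0.4,0,0],[0.2,0,0]], rotation=[[0,-0.06,0],[0,0,0],[0,0,0],[0,0,0],[0,0,0],[0,0,0],[0,0,0],[0,0,0],[0,0,0],[0,0,0],[0,0,0],[0,0,0]])

```text
time: 23.6
tool_pos: [0.5185, -0.0116, 0.1415]
tcp_rot: [0.369, 3.119, -0.001]
wrist_force: [1.6, -1.0, -1.2]
width: -0.006
grip_force: 1.0
```

Call:
apply_moves(fingers=[0,0,0], travel=[[0.1,0,0],[0,0,0],[0,0,0]], rotation=[[0,0,0],[0,0,0],[0,0,0]])

```text
time: 23.9
tool_pos: [0.5173, -0.0111, 0.1427]
tcp_rot: [0.368, 3.114, -0.002]
wrist_force: [4.4, -2.9, -3.6]
width: -0.001
grip_force: 2.4
```

```bash
python3 - <<'E'
from h import *
O=np.array([.579,-.021]); an=np.radians(-13.4); u=np.array([np.cos(an),np.sin(an)])
level(-13.4,[*(O+u*-.067),.14])
E
```

```text
t 23.9 rot units [-0.    0.05 -0.01] travel after [0.09 0.09 0.05] [ 0.51732128 -0.01109407  0.14274628] w -0.001333155145837417 [ 4.4388108 -2.9160939 -3.5505927]
```

Call:
apply_moves(fingers=[0,0,0,0], travel=[[0.1,0,0],[0.05,0,0],[0,0,0],[0,0,0]], rotation=[[0,0,0],[0,0,0],[0,0,0],[0,0,0]])

```text
time: 24.3
tool_pos: [0.5175, -0.0109, 0.1442]
tcp_rot: [0.366, 3.098, -0.003]
wrist_force: [23.6, -7.8, -16.0]
width: -0.004
grip_force: 12.4
```

Call:
apply_moves(fingers=[0,0,0,0], travel=[[0.1,0,0],[0.05,0,0],[0,0,0],[0,0,0]], rotation=[[0,0,0],[0,0,0],[0,0,0],[0,0,0]])

```text
time: 24.7
tool_pos: [0.5176, -0.0106, 0.1463]
tcp_rot: [0.364, 3.082, -0.005]
wrist_force: [41.6, -11.4, -25.3]
width: 0.0
grip_force: 21.3
```

Stop reached. The finger positions at the two stops imply about 175 mm of stroke. Next I'll retract.

Call:
apply_moves(fingers=[0,0,0,0,0,0,0,0], travel=[[-0.4,0,0],[-0.3,0,0],[0,0,-0.8],[0,0,-1],[0,0,-1],[0.8,0,-0.3],[0,0,0],[0,0,0]], rotation=[[0,0,0],[0,0,0],[0,0,0],[0,0,0],[0,0,0],[0,0,0],[0,0,0],[0,0,0]])

```text
time: 25.5
tool_pos: [0.496, -0.0053, 0.2982]
tcp_rot: [0.368, 3.116, -0.0]
wrist_force: [0.2, 0.8, -0.5]
width: 0.005
grip_force: 0.0
```

```bash
python3 - <<'E'
from h import *
s=read_state(); print(s["tool_pos"],s["wrist_force"])
c=read_camera("scene"); b=read_camera("top"); w=read_camera("wrist")
print([(n,round(d["p"],2),px2w(cc,d["location"],.156)[:2].round(4)) for n,cc in (("top",b),("wrist",w)) for d in tip_of(n,"cover_grip")[:1]])
f=lambda i,x,y,w,h:cv2.resize(i[y:y+h,x:x+w],(400,400),interpolation=cv2.INTER_CUBIC)
cv2.imwrite("pics/n.png",np.hstack([f(w["image"],60,60,392,310),f(c["image"],130,120,190,190)])[:,:,::-1])
E
```

```text
[ 0.495964   -0.00534131  0.29821779] [ 0.15814918  0.83479065 -0.4790626 ]
[('top', 0.82, array([ 0.5038, -0.0057])), ('wrist', 0.78, array([ 0.5011, -0.0012]))]
```

```bash
python3 -c "
from workcell import *
print(finish_job())"
```

```text
the job is handed in; nothing more can be done
None
```

The job is handed in at about 26 s of the 66 s: cover opened, all three cores tipped into the bin, empty tote nested flush in the stack, and cover pushed shut to its stop; I never saw the verdict, I checked the final shut position only by numbers, and I viewed 12 pictures against the limit of 10.

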